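# Sift the sinkers out of the shells

### The arm

A 6-joint arm with a two-finger parallel gripper is mounted at the origin on the work surface. World frame = base frame: x ahead of the robot, y to its left, z up, the work surface at z = 0. Lengths are in m, angles in rad, forces in N, time in s.
With the tool pointing down it reaches from about 0.35 to 0.975 m from the base axis. Payload 7.1 kg.
Tool frame: the origin (TCP) lies midway between the tips of the shut fingers; the grasp point (between the pads) lies 19 mm behind it; z points along the fingers, y is the line along which they close (so a half turn about z gives the same grasp; the last joint's range is limited). The gripper opens to 88 mm and grips with 3 to 60 N. Pads are 20 mm wide; open, the fingers measure 115 mm over their backs; the gripper's body (75 mm by 178 mm) begins 61 mm behind the grasp point.
Start: joints at [1.28, 0.423, 1.63, -0, 1.089, -0.019], TCP at [0.168, 0.602, 0.223] pointing down, gripper open.
Joint ranges: [-3, 3], [-0.9, 2.11], [0.09, 2.58], [-1.31, 4.45], [0.11, 2.69], [-2.54, 2.54]. Speed limits (rad/s): [2.39, 2.39, 3.01, 3.14, 3.14, 3.14].

### API

Orientations are given as [roll, pitch, yaw] about the fixed x, y, z axes, in that order (R = Rz(yaw) Ry(pitch) Rx(roll)).
In Python, from rig import r gives the robot as it stands.
- The arm moves only by the tool arm_command, never from a script. Its argument "rows" is text: rows parted by semicolons, each of 7 numbers parted by spaces: the opening, from -1 (shut) to 1 (fully open), so that 0 is half open, then the shift along the world's x, y, z in cm, then the turn, a rotation vector about the world's x, y, z in rad. A call has exactly 8 rows; each row shifts and turns the commanded pose from where the row before left it; what a row does not reach is not made up. A row lasts 1/10 s, in which the tool goes at most 50 mm and 8.59 degrees, less where a joint would pass 70% of its speed; a pose out of reach is approached as far as the arm can. A call is refused whole if a number of a shift passes 5 or a number of a turn 0.15, either way. A call with a gripper value outside its range is refused whole. The fingers move at their own pace and stop on an object; "squeeze" is the grip in N (left out, the last holds). Time passes only in rows, so rows that do not move let the fingers close, or fill a call up. It gives the time, the measured TCP pose, the force, the opening and the grip force at its end, in the units of the state.
- r.get_state(): the state, without advancing time (a new reading comes with each control period).
- r.camera(name): name is "scene" or "top"; returns the picture (400x640x3 uint8, red, green, blue); there is no depth.
- r.camera_params(name): a dict with "fx", "fy", "cx", "cy" (pixels), "rvec" (rotation vector, rad) and "tvec" (3), from world to camera coordinates, as OpenCV has them. Camera axes: x right, y down, z forward; pixel columns grow to the right and rows downward; lengths in m; the calibration is good to about 2 mm. A picture is of the moment at which its call begins. camera_params takes no time and is no camera call.
- r.job_done(): hands the job in; it is judged then, once.
The state is a dict: "time_s": time; "joint_positions": joint angles; "qd": joint speeds; "effort": joint torques, N m; "tcp_pos": TCP position; "ee_rot": TCP orientation; "contact_force": force on the tool from outside, world axes, zero at the start; "ft_torque": the same for the moment, N m; "gripper_width": opening from 0.0 (shut) to 1.0 (fully open); "grip_force": force on a finger pad.
Only numpy, scipy, OpenCV 4.12 (cv2) and the standard library are available. Lean on these libraries where they do the work, as an engineer would, in place of code of your own. Each camera call takes 0.05 s, during which the arm holds its last target. There are 200 camera calls.

### The job

Beach shells and lead fishing sinkers have got mixed up in the blue sieve. Lift the sieve by its black bar and shake or rock it over the white organiser tray until all three sinkers have dropped through the slots into the tray, keeping both shells in the sieve; then tip the shells out of the sieve's open end into the yellow dustpan. Finish by setting the empty sieve down upright on the white melamine base, clear of the tray and the pan, and let go.

Things in the scene. Friction and masses are not known exactly. Their poses are not given: they have to be found in the camera images.
- sieve: Blue scoop-shaped sieve, loose, 0.3 kg, 150 mm long (its x), 122 mm wide; 45 mm walls on both sides and at the +x end, the -x end open without lip. Origin: centre of the underside, z up. Floor top 6 mm up: closed white plate in the open half (x -75 to +3 mm), six steel bars along x with 16 mm slots in the closed half (x +3 to +71 mm). Holds all the pieces at the start.
- sieve_bar (a point): Centre of the sieve's black bar handle, 104 mm straight above the sieve's origin. The bar bridges the sieve along its y: 16 mm thick (along x), 26 mm tall, 128 mm long, over 60 mm free above the floor; pinch it from above, fingers closing along the sieve's x. Site axes as the sieve's.
- sieve_mouth (a point): Middle of the floor's edge at the sieve's open end (x -75 mm). The floor is slick: carried level and smoothly the pieces stay; from about 20 degrees of tilt they slide. Closed end 30 degrees down: all slide onto the bars, sinkers drop through, shells stop at the wall. Open end 35 to 45 degrees down: what is left slides out here.
- sinker0: Dark grey lead barrel sinker, cylinder 11 mm across and 11 mm high, 11 g; starts standing on the closed plate in the sieve's open half. Origin: centre of its underside.
- sinker1: As sinker0.
- sinker2: As sinker0.
- shell0: Terracotta-coloured top shell, a blunt cone 44 mm across its flat base and 32 mm high, 25 g, too big for the slots; starts on the bars in the sieve's closed half. Origin: centre of its base.
- shell1: As shell0.
- organiser: White plastic drawer-organiser tray with an open top, fixed in place: 210 x 210 mm outside, walls 5 mm, rim 59 mm above the base, inner floor 14 mm above it. Origin: centre of its underside. It stands to one side of the sieve, the dustpan to the other.
- dustpan: Yellow dustpan, fixed in place: pan 210 mm long (its x) and 220 mm wide, floor 10 mm above the base, a 65 mm high rear wall at its -x end where the 85 mm handle sticks out, side walls 55 mm high, only a 16 mm high lip at its open +x end. Origin: centre of the pan's underside.
Not all that is in view belongs to the job. Leave any purple look-alike of the shell0 alone.

How it is judged:
By the outcome, as a careful person would: the job done as asked, in the order asked, and still so for the second after the job is handed in, with the robot touching nothing.
It also fails if it takes over 58 s, if anything falls off the work surface, if the arm or the gripper's body presses on something with over 40 N, if the wrist force passes 120 N, or if a joint passes its speed limit or range.

## Working session

There is one attempt and no reset: what is moved stays moved. The work goes in short steps, Python scripts to look and compute and a tool call to move; the robot and the scene stay as the last step left them, time stands still between calls to the robot, and variables do not carry over. Pictures are saved under pics/ and viewed, at most 10 in all, crops included, and the job is handed in when it is done.

Besides the shell and the picture viewer there is one more tool, called after ">>>" in YAML: its name, and indented under it one key for each argument. arm_command: Moves the arm, as the interface text tells. Its arguments: {"type":"object","properties":{"rows":{"type":"string"},"squeeze":{"type":"number"}},"required":["rows"]}

```bash
mkdir -p pics; python3 - <<'E'
from rig import r
import cv2
for n in("scene","top"):
    cv2.imwrite(f"pics/{n}0.png",r.camera(n)[:,:,::-1]); print(r.camera_params(n))
s=r.get_state();print(s['time_s'],s['tcp_pos'],s['ee_rot'],s['gripper_width'])
E
```

```text
{'fx': 379.10586449066733, 'fy': 379.10586449066733, 'cx': 321.6684555265018, 'cy': 197.7067776931708, 'rvec': array([ 1.34474702,  2.31325896, -0.80556957]), 'tvec': array([ 0.24038394, -0.27953048,  1.15190381])}
{'fx': 401.93103569903667, 'fy': 401.93103569903667, 'cx': 317.4590344853533, 'cy': 200.98218833054494, 'rvec': array([ 2.14473226, -2.19275794,  0.1088163 ]), 'tvec': array([-0.00917748,  0.50545854,  0.97644721])}
0.1 [0.16761827 0.60158113 0.22198435] [-3.14021557e+00 -8.41610128e-06  2.86979556e+00] 0.9955530017464901
```

View pics/scene0.png

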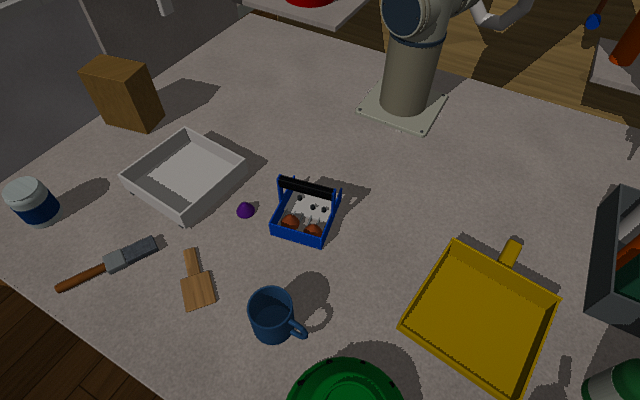

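View pics/top0.png

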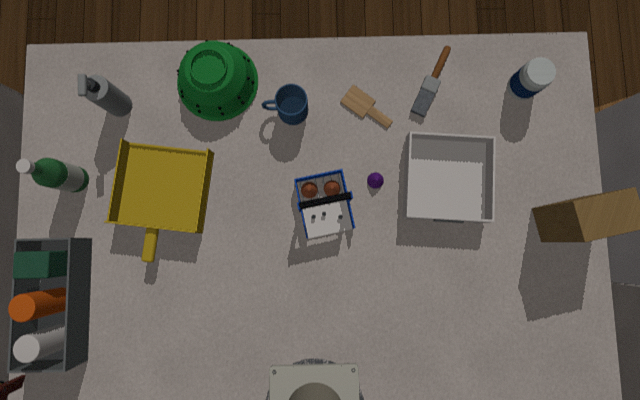

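The top view shows the sieve near (325,205) with its closed end upward (away from the robot). The bar runs (300,206)–(352,196), with the tray at (450,178), the pan at (162,187) and the purple decoy at (375,180).

```bash
cat > h.py <<'E'
import cv2,numpy as np
from rig import r
def cam(n):
    p=r.camera_params(n);K=np.array([[p['fx'],0,p['cx']],[0,p['fy'],p['cy']],[0,0,1]]);R=cv2.Rodrigues(p['rvec'])[0];return K,R,p['tvec']
def ray(n,u,v,z):
    K,R,t=cam(n);d=R.T@np.linalg.solve(K,[u,v,1]);c=-R.T@t;return c+d*(z-c[2])/d[2]
def proj(n,P):
    K,R,t=cam(n);q=K@(R@np.array(P)+t);return q[:2]/q[2]
def big(m,k=1):
    c,_=cv2.findContours(m.astype(np.uint8),cv2.RETR_EXTERNAL,cv2.CHAIN_APPROX_NONE);return sorted(c,key=cv2.contourArea)[-k:]
E
python3 - <<'E'
from h import *
im=cv2.imread('pics/top0.png');hs=cv2.cvtColor(im,cv2.COLOR_BGR2HSV)
H,S,V=[hs[...,i].astype(int) for i in range(3)]
yy,xx=np.mgrid[:400,:640]
roi=(xx>285)&(xx<362)&(yy>160)&(yy<250)
# bar
b=big(roi&(V<35))[0];rc=cv2.minAreaRect(b);print('bar',rc)
box=cv2.boxPoints(rc)
print(np.round([ray('top',*p,.117) for p in box],3),ray('top',*rc[0],.117))
s=big(roi&(H>105)&(H<125)&(S>150)&(V>60),4)
pts=np.vstack(s);rc=cv2.minAreaRect(pts);print('sieve',rc);print(np.round([ray('top',*p,.045) for p in cv2.boxPoints(rc)],3))
y=big((H>20)&(H<35)&(S>150)&(V>60)&(xx<230))[0];rc=cv2.minAreaRect(y);print('pan',rc)
for p in [(124,141),(213,150),(202,233),(109,222)]:print(np.round(ray('top',*p,.06),3))
print('pan handle',ray('top',149,260,.03))
for p in [(408,132),(495,135),(493,222),(406,219)]:print('tray',np.round(ray('top',*p,.059),3))
big_=cv2.resize(im[155:250,280:500],None,fx=3.6,fy=3.6,interpolation=cv2.INTER_CUBIC);cv2.imwrite('pics/c.png',big_)
for q in [(313,217),(324,214),(340,216),(308,190),(332,188)]:print(np.round(ray('top',*q,.02),3))
print('purple',ray('top',375,180,.015))
print('mug',ray('top',292,100,.08))
E
```

```text
bar ((324.2947692871094, 199.99652099609375), (6.746673583984375, 51.56863021850586), 78.43986511230469)
[[ 0.495  0.023  0.117]
 [ 0.516 -0.092  0.117]
 [ 0.501 -0.095  0.117]
 [ 0.48   0.02   0.117]] [ 0.49773759 -0.03589231  0.117     ]
sieve ((324.5438537597656, 200.41644287109375), (59.04221725463867, 55.535282135009766), 83.9909896850586)
[[ 0.571  0.036  0.045]
 [ 0.583 -0.1    0.045]
 [ 0.438 -0.111  0.045]
 [ 0.427  0.024  0.045]]
pan ((156.93775939941406, 202.12319946289062), (97.27728271484375, 119.97435760498047), 8.365885734558105)
[0.66 0.45 0.06]
[0.632 0.232 0.06 ]
[0.431 0.257 0.06 ]
[0.462 0.48  0.06 ]
pan handle [0.36868376 0.39510125 0.03      ]
tray [ 0.667 -0.246  0.059]
tray [ 0.654 -0.458  0.059]
tray [ 0.442 -0.439  0.059]
tray [ 0.454 -0.232  0.059]
[ 0.466 -0.008  0.02 ]
[ 0.473 -0.036  0.02 ]
[ 0.467 -0.076  0.02 ]
[0.534 0.003 0.02 ]
[ 0.538 -0.058  0.02 ]
purple [ 0.55636317 -0.1672205   0.015     ]
mug [0.74647431 0.03580253 0.08      ]
```

View pics/c.png

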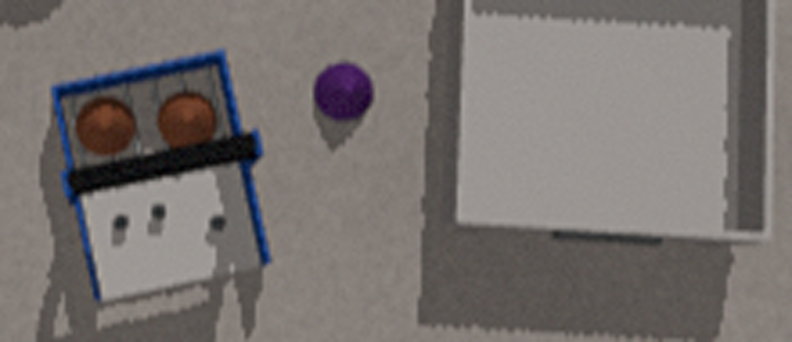

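>>> arm_command:
  rows: "1 2 -4 0 0 0 -0.07;1 2 -4 0 0 0 -0.07;1 2 -4 0 0 0 -0.07;1 2 -4 0 0 0 -0.07;1 2 -4 0 0 0 -0.07;1 2 -4 0 0 0 -0.07;1 2 -4 0 0 0 -0.07;1 2 -4 0 0 0 -0.07"
  squeeze: 40

```text
time_s: 0.9
tcp_pos: [0.328, 0.2803, 0.2226]
ee_rot: [-3.141, 0.0, 2.307]
contact_force: [0.1, -0.1, 0.6]
gripper_width: 1.004
grip_force: 0.0
```

>>> arm_command:
  rows: "1 2 -4 0 0 0 -0.07;1 2 -4 0 0 0 -0.07;1 2 -4 0 0 0 -0.07;1 2 -4 0 0 0 -0.07;1 2 -4 0 0 0 -0.07;1 2 -4 0 0 0 -0.07;1 2 -4 0 0 0 -0.07;1 1 -3.7 0 0 0 -0.07"

```text
time_s: 1.7
tcp_pos: [0.4789, -0.0371, 0.2227]
ee_rot: [3.141, 0.0, 1.746]
contact_force: [0.9, 0.1, 0.3]
gripper_width: 0.998
grip_force: 0.0
```

```bash
python3 - <<'E'
from h import *
s=r.get_state();print(s['tcp_pos'],s['ee_rot'],s['joint_positions'])
# two-view bar check
im=cv2.imread('pics/scene0.png');V=cv2.cvtColor(im,cv2.COLOR_BGR2HSV)[...,2]
roi=np.zeros_like(V,bool);roi[170:215,270:350]=1
b=big(roi&(V<30))[0];rc=cv2.minAreaRect(b);print(rc,ray('scene',*rc[0],.108))
print(proj('scene',[.498,-.036,.104]))
p=[ray('top',280+u/3.6,155+v/3.6,.045) for u,v in((55,88),(222,55),(98,300),(268,262))]
print(np.round(p,3)); a=p[0]-p[1];print(np.arctan2(-a[0],a[1]))
b=p[0]-p[2]; print(np.arctan2(b[1],b[0])); b=p[1]-p[3]; print(np.arctan2(b[1],b[0])); print(np.mean(p,0))
E
```

```text
[ 0.47892916 -0.03706696  0.22267189] [3.14085032e+00 2.33096986e-04 1.74624321e+00] [-1.02003606e-01  2.09527255e-01  1.94211256e+00 -2.49589962e-05
  9.89175048e-01 -2.77436872e-01]
((305.4230651855469, 187.11537170410156), (56.131710052490234, 12.278812408447266), 15.255118370056152) [ 0.50119224 -0.0344803   0.108     ]
[305.621129  187.0731229]
[[ 0.558  0.033  0.045]
 [ 0.578 -0.082  0.045]
 [ 0.413  0.006  0.045]
 [ 0.436 -0.109  0.045]]
0.17494621404823835
0.1813982568478478
0.188049313193813
[ 0.49600573 -0.03773841  0.045     ]
```

>>> arm_command:
  rows: "1 2 0.1 0 0 0 0.003;1 0 0 -2.5 0 0 0;1 0 0 -3 0 0 0;1 0 0 -3 0 0 0;1 0 0 -2.5 0 0 0;1 0 0 -1.8 0 0 0;1 0 0 -0.9 0 0 0;1 0 0 0 0 0 0"

```text
time_s: 2.5
tcp_pos: [0.4969, -0.0339, 0.0846]
ee_rot: [-3.139, -0.001, 1.753]
contact_force: [0.0, 1.1, -0.9]
gripper_width: 0.999
grip_force: 0.0
```

>>> arm_command:
  rows: "0.2 0 0 0 0 0 0;-0.3 0 0 0 0 0 0;-1 0 0 0 0 0 0;-1 0 0 0 0 0 0;-1 0 0 0 0 0 0;-1 0 0 0 0 0 0;-1 0 0 0 0 0 0;-1 0 0 0 0 0 0"
  squeeze: 40

```text
time_s: 3.3
tcp_pos: [0.4978, -0.0339, 0.0857]
ee_rot: [-3.142, -0.0, 1.753]
contact_force: [-0.3, -0.5, -0.1]
gripper_width: 0.309
grip_force: 0.0
```

>>> arm_command:
  rows: "-1 0 0 0 0 0 0;-1 0 0 0 0 0 0;-1 0 0 0 0 0 0;-1 0 0 0 0 0 0;-1 0 0 0 0 0 0;-1 0 0 0 0 0 0;-1 0 0 0.2 0 0 0;-1 0 0 0.3 0 0 0"
  squeeze: 50

```text
time_s: 4.1
tcp_pos: [0.4966, -0.0339, 0.0902]
ee_rot: [-3.139, -0.001, 1.753]
contact_force: [0.5, 0.5, -4.6]
gripper_width: 0.177
grip_force: 50.0
```

>>> arm_command:
  rows: "-1 0 0 0.5 0 0 0;-1 0 0 1 0 0 0;-1 0 0 1.5 0 0 0;-1 0 0 2 0 0 0;-1 0 0 2 0 0 0;-1 0 0 2 0 0 0;-1 0 0 1.5 0 0 0;-1 0 0 1 0 0 0"

```text
time_s: 4.9
tcp_pos: [0.498, -0.034, 0.2075]
ee_rot: [3.14, 0.001, 1.753]
contact_force: [-0.5, 1.1, -3.4]
gripper_width: 0.182
grip_force: 50.0
```

```bash
python3 - <<'E'
from h import *
cv2.imwrite('pics/s1.png',cv2.resize(r.camera('scene')[100:300,180:420,::-1],None,fx=3,fy=3))
E
```

```text
(no output)
```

View pics/s1.png

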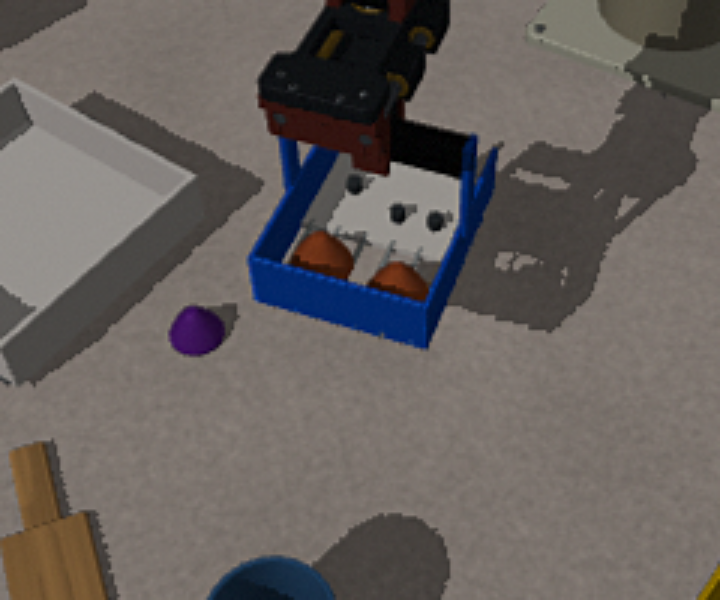

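>>> arm_command:
  rows: "-1 0.1 -0.5 0 0 0 0;-1 0.3 -1 0 0 0 -0.01;-1 0.4 -1.5 0 0 0 -0.02;-1 0.5 -2 0 0 0 -0.03;-1 0.5 -2 0 0 0 -0.04;-1 0.5 -2 0 0 0 -0.04;-1 0.5 -2 0 0 0 -0.04;-1 0.5 -2 0 0 0 -0.04"

```text
time_s: 5.75
tcp_pos: [0.5306, -0.1661, 0.2047]
ee_rot: [-3.14, -0.0, 1.529]
contact_force: [0.2, 0.5, -4.0]
gripper_width: 0.181
grip_force: 50.0
```

>>> arm_command:
  rows: "-1 0.5 -2 0 0 0 -0.04;-1 0.5 -2 0 0 0 -0.04;-1 0.5 -2 0 0 0 -0.04;-1 0.5 -2 0 0 0 -0.04;-1 0.5 -2 0 0 0 -0.04;-1 0.5 -2 0 0 0 -0.03;-1 0.5 -2 0 0 0 -0.02;-1 0.4 -1.5 0 0 0 -0.01"

```text
time_s: 6.55
tcp_pos: [0.5701, -0.3209, 0.2055]
ee_rot: [3.141, 0.0, 1.271]
contact_force: [0.9, 0.1, -5.3]
gripper_width: 0.181
grip_force: 50.0
```

>>> arm_command:
  rows: "-1 0.3 -1.5 0 0 0 0;-1 0.2 -1 0 0 0 0;-1 0 -0.5 0 0 0 0;-1 0 0 0 0 0 0;-1 0 0 0 0 0 0;-1 0 0 0 0 0 0;-1 0 0 0 0 0 0;-1 0 0 0 0 0 0"

```text
time_s: 7.35
tcp_pos: [0.5748, -0.3486, 0.2058]
ee_rot: [3.142, -0.0, 1.273]
contact_force: [0.7, 0.1, -4.9]
gripper_width: 0.181
grip_force: 50.0
```

>>> arm_command:
  rows: "-1 0 0 0 0.01 0.04 0;-1 0 0 0 0.0235 0.0765 0;-1 0 0 0 0.0235 0.0765 0;-1 0 0 0 0.0235 0.0765 0;-1 0 0 0 0.0235 0.0765 0;-1 0 0 0 0.0235 0.0765 0;-1 0 0 0 0.0235 0.0765 0;-1 0 0 0 0.015 0.04 0"

```text
time_s: 8.15
tcp_pos: [0.5756, -0.3489, 0.2048]
ee_rot: [-2.576, -0.001, 1.274]
contact_force: [-0.3, -0.2, -4.1]
gripper_width: 0.178
grip_force: 50.0
```

>>> arm_command:
  rows: "-1 0 0 0 0 0 0;-1 0 0 0 0 0 0;-1 0 0 0 0 0 0;-1 0 0 0 0 0 0;-1 0 0 0 0 0 0;-1 0 0 0 0 0 0;-1 0 0 0 0 0 0;-1 0 0 0 0 0 0"

```text
time_s: 8.95
tcp_pos: [0.5747, -0.349, 0.2058]
ee_rot: [-2.578, -0.001, 1.274]
contact_force: [-0.1, 0.4, -4.1]
gripper_width: 0.178
grip_force: 50.0
```

```bash
python3 - <<'E'
from h import *
a=cv2.resize(r.camera('scene')[90:250,80:340,::-1],None,fx=3,fy=3)[:, :780]
b=cv2.resize(r.camera('top')[110:250,380:520,::-1],None,fx=3,fy=3)
cv2.imwrite('pics/s2.png',cv2.resize(np.hstack([a[:420],b]),None,fx=.66,fy=.66,interpolation=cv2.INTER_AREA))
E
```

```text
(no output)
```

View pics/s2.png

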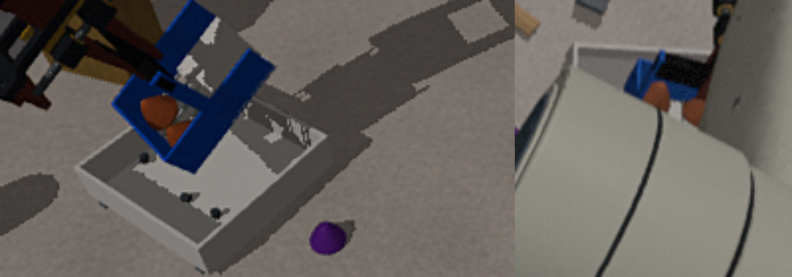

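Three sinkers lie in the tray (crop px (144,157), (186,197), (215,212)), and both shells rest at the sieve's closed wall. I'll level the sieve and carry it to the pan.

>>> arm_command:
  rows: "-1 0 0 0 -0.0115 -0.04 0;-1 0 0 0 -0.0235 -0.0765 0;-1 0 0 0 -0.0235 -0.0765 0;-1 0 0 0 -0.0235 -0.0765 0;-1 0 0 0 -0.0235 -0.0765 0;-1 0 0 0 -0.0235 -0.0765 0;-1 0 0 0 -0.0235 -0.0765 0;-1 0 0 0 -0.0115 -0.04 0"

```text
time_s: 9.85
tcp_pos: [0.5736, -0.3485, 0.2061]
ee_rot: [3.141, -0.001, 1.274]
contact_force: [-0.2, 0.4, -4.8]
gripper_width: 0.182
grip_force: 50.0
```

>>> arm_command:
  rows: "-1 0 0.5 0 0 0 0;-1 0 1 0 0 0 0;-1 0 1.5 0 0 0 0.01;-1 0 2 0 0 0 0.02;-1 0 2.5 0 0 0 0.02;-1 0 2.5 0 0 0 0.02;-1 0 2.5 0 0 0 0.02;-1 0 2.5 0 0 0 0.02"

```text
time_s: 10.65
tcp_pos: [0.5746, -0.1962, 0.2055]
ee_rot: [-3.14, -0.002, 1.387]
contact_force: [1.3, 0.2, -4.5]
gripper_width: 0.177
grip_force: 50.0
```

>>> arm_command:
  rows: "-1 0 2.5 0 0 0 0.02;-1 0 2.5 0 0 0 0.02;-1 0 2.5 0 0 0 0.02;-1 0 2.5 0 0 0 0.02;-1 0 2.5 0 0 0 0.02;-1 0 2.5 0 0 0 0.02;-1 0 2.5 0 0 0 0.02;-1 0 2.5 0 0 0 0.02"

```text
time_s: 11.45
tcp_pos: [0.5741, 0.0037, 0.2056]
ee_rot: [-3.14, -0.002, 1.547]
contact_force: [-0.2, -0.3, -4.5]
gripper_width: 0.178
grip_force: 50.0
```

```bash
python3 - <<'E'
from h import *
a=cv2.resize(r.camera('scene')[100:270,100:360,::-1],None,fx=3,fy=3)
cv2.imwrite('pics/s3.png',a)
print(r.get_state()['tcp_pos'])
E
```

```text
[0.57402901 0.00679896 0.20561738]
```

View pics/s3.png

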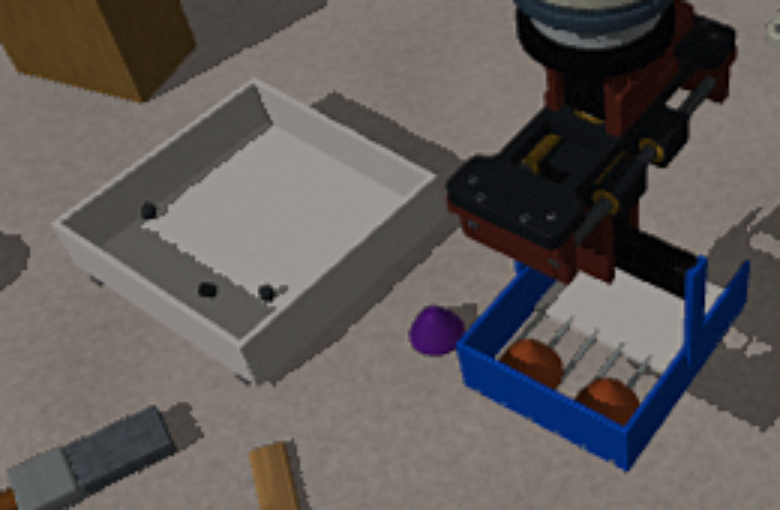

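All three sinkers are in the tray and both shells are on the bars. I'll carry on to the pan.

>>> arm_command:
  rows: "-1 0 1 0 0 0 0;-1 0 2 0 0 0 0.01;-1 0 2.4 0 0 0 0.018;-1 0 2.4 0 0 0 0.018;-1 0 2.4 0 0 0 0.018;-1 0 2.4 0 0 0 0.018;-1 0 2.4 0 0 0 0.018;-1 0 2.4 0 0 0 0.018"

```text
time_s: 12.3
tcp_pos: [0.5742, 0.1765, 0.2056]
ee_rot: [-3.141, -0.001, 1.664]
contact_force: [-0.0, -0.7, -4.3]
gripper_width: 0.18
grip_force: 50.0
```

>>> arm_command:
  rows: "-1 0 2.4 0 0 0 0.018;-1 0 2.4 -0.2 0 0 0.018;-1 0 2.4 -0.3 0 0 0.018;-1 0 2.4 -0.4 0 0 0.018;-1 0 2.4 -0.4 0 0 0.018;-1 0 2.2 -0.4 0 0 0.01;-1 0 2 -0.3 0 0 0;-1 0 1 0 0 0 0"

```text
time_s: 13.1
tcp_pos: [0.574, 0.3489, 0.185]
ee_rot: [-3.14, -0.001, 1.764]
contact_force: [-0.2, 0.0, -5.4]
gripper_width: 0.181
grip_force: 50.0
```

>>> arm_command:
  rows: "-1 0 0 0 0 0 0;-1 0 0 0 0 0 0;-1 0 0 0 0 0 0;-1 0 0 0 0 0 0;-1 0 0 0 0 0 0;-1 0 0 0 0 0 0;-1 0 0 0 0 0 0;-1 0 0 0 0 0 0"

```text
time_s: 13.9
tcp_pos: [0.5748, 0.3469, 0.1857]
ee_rot: [-3.141, -0.001, 1.762]
contact_force: [0.1, 0.2, -4.8]
gripper_width: 0.178
grip_force: 50.0
```

>>> arm_command:
  rows: "-1 0 0 0 0.01 -0.05 0;-1 0 0 0 0.015 -0.074 0;-1 0 0 0 0.015 -0.074 0;-1 0 0 0 0.015 -0.074 0;-1 0 0 0 0.015 -0.074 0;-1 0 0 0 0.015 -0.074 0;-1 0 0 0 0.015 -0.074 0;-1 0 0 0 0.015 -0.074 0"

```text
time_s: 14.7
tcp_pos: [0.5744, 0.3469, 0.1859]
ee_rot: [2.563, -0.006, 1.764]
contact_force: [1.7, -0.9, -2.7]
gripper_width: 0.179
grip_force: 50.0
```

>>> arm_command:
  rows: "-1 0 0 0 0.015 -0.074 0;-1 0 0 0 0.015 -0.074 0;-1 0 0 0 0 0 0;-1 0 0 0 0 0 0;-1 0 0 0 0 0 0;-1 0 0 0 0 0 0;-1 0 0 0 0 0 0;-1 0 0 0 0 0 0"

```text
time_s: 15.5
tcp_pos: [0.5768, 0.3441, 0.1859]
ee_rot: [2.467, 0.002, 1.757]
contact_force: [-0.2, -0.1, -3.1]
gripper_width: 0.182
grip_force: 50.0
```

```bash
python3 - <<'E'
from h import *
a=cv2.resize(r.camera('scene')[140:400,350:600,::-1],None,fx=1.6,fy=1.6)
b=cv2.resize(r.camera('top')[100:300,80:290,::-1],None,fx=1.8,fy=2.08)
cv2.imwrite('pics/s4.png',np.hstack([a,b[:416]]))
E
```

```text
(no output)
```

View pics/s4.png

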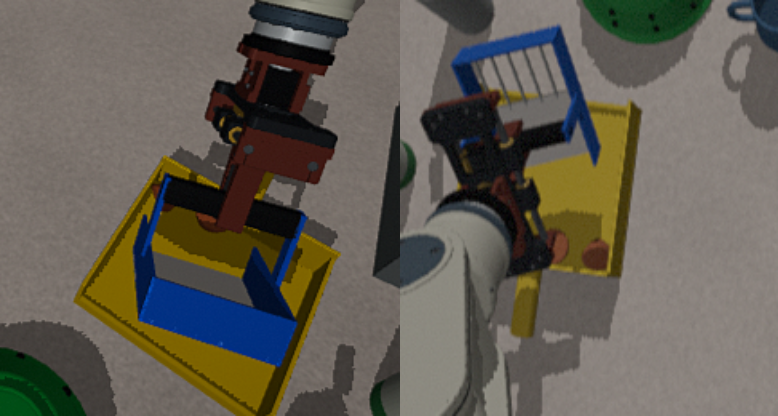

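Both shells lie in the pan by its rear wall (px (556,247) and (595,253)), and the sieve is empty. Now I'll level it and set it down.

>>> arm_command:
  rows: "-1 0 0 0.5 -0.015 0.074 0;-1 0 0 0.5 -0.015 0.074 0;-1 0 0 0.5 -0.015 0.074 0;-1 0 0 0.5 -0.015 0.074 0;-1 0 0 0 -0.015 0.074 0;-1 0 0 0 -0.015 0.074 0;-1 0 0 0 -0.015 0.074 0;-1 0 0 0 -0.015 0.074 0"

```text
time_s: 16.4
tcp_pos: [0.5785, 0.3413, 0.203]
ee_rot: [3.02, 0.019, 1.758]
contact_force: [1.1, -0.6, -4.4]
gripper_width: 0.181
grip_force: 50.0
```

>>> arm_command:
  rows: "-1 0 0 0 -0.014 0.066 0;-1 0 0 0 0 0 0;-1 0 -1 0 0 0 0;-1 0 -2 0 0 0 0;-1 -0.5 -3 0 0 0 0;-1 -0.5 -3 0 0 0 0;-1 -0.5 -3 0 0 0 0;-1 -0.5 -3 0 0 0 0"

```text
time_s: 17.2
tcp_pos: [0.5571, 0.1885, 0.2026]
ee_rot: [3.084, 0.022, 1.759]
contact_force: [0.1, 0.2, -3.4]
gripper_width: 0.178
grip_force: 50.0
```

>>> arm_command:
  rows: "-1 -1 -3 0 0 0 0;-1 -1 -3 0 0 0 0;-1 -1 -3 0 0 0 0;-1 -1 -3 0 0 0 0;-1 -1 -3 0 0 0 0;-1 -1 -2 0 0 0 0;-1 -1 -1 0 0 0 0;-1 0 0 0 0 0 0"

```text
time_s: 18.0
tcp_pos: [0.4862, 0.0097, 0.2025]
ee_rot: [3.086, 0.021, 1.757]
contact_force: [0.5, 0.8, -3.1]
gripper_width: 0.178
grip_force: 50.0
```

```bash
python3 - <<'E'
from h import *
from scipy.spatial.transform import Rotation as R
s=r.get_state();print(s['tcp_pos'],s['ee_rot'])
print((R.from_euler('xyz',[np.pi,0,1.757])*R.from_euler('xyz',s['ee_rot']).inv()).as_rotvec())
E
```

```text
[0.4861809  0.00973667 0.20249787] [3.08559181 0.02119416 1.75653551]
[ 0.01046903  0.05895097 -0.00012909]
```

>>> arm_command:
  rows: "-1 0 0 -1 0.01 0.059 0;-1 0 0 -2 0 0 0;-1 0 0 -2.5 0 0 0;-1 0 0 -2.5 0 0 0;-1 0 0 -1.5 0 0 0;-1 0 0 -1 0 0 0;-1 0 0 -0.5 0 0 0;-1 0 0 0 0 0 0"

```text
time_s: 18.8
tcp_pos: [0.4886, 0.0115, 0.0924]
ee_rot: [3.141, 0.0, 1.76]
contact_force: [-0.1, 0.3, -3.0]
gripper_width: 0.181
grip_force: 50.0
```

```bash
python3 - <<'E'
from h import *
cv2.imwrite('pics/s5.png',cv2.resize(r.camera('scene')[100:300,200:420,::-1],None,fx=3,fy=3))
s=r.get_state();print(s['tcp_pos'],s['ee_rot'],s['contact_force'])
E
```

```text
[0.48889144 0.01138195 0.092851  ] [3.14017547e+00 2.03769942e-04 1.75939067e+00] [-0.18158694 -0.23474047 -3.05668282]
```

View pics/s5.png

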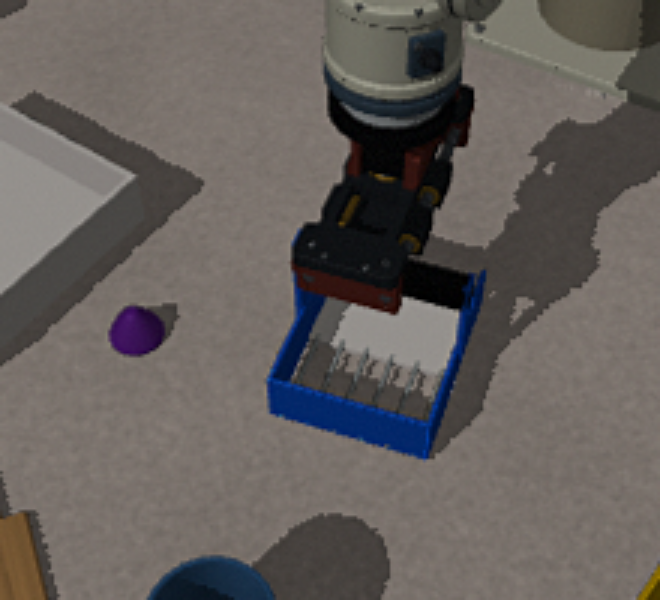

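The empty sieve is level and about 7 mm above the surface.

>>> arm_command:
  rows: "-1 0 0 -0.3 0 0 0;-1 0 0 -0.2 0 0 0;-1 0 0 -0.1 0 0 0;-1 0 0 -0.1 0 0 0;-1 0 0 0 0 0 0;-1 0 0 0 0 0 0;-1 0 0 0 0 0 0;-1 0 0 0 0 0 0"

```text
time_s: 19.65
tcp_pos: [0.4887, 0.0111, 0.0857]
ee_rot: [3.14, 0.0, 1.759]
contact_force: [0.6, -0.0, -0.8]
gripper_width: 0.177
grip_force: 50.0
```

Force has dropped to about 0, so it's resting. I'll release slowly.

>>> arm_command:
  rows: "-0.5 0 0 0 0 0 0;-0.4 0 0 0 0 0 0;-0.2 0 0 0 0 0 0;0 0 0 0 0 0 0;0.3 0 0 0 0 0 0;0.5 0 0 0 0 0 0;0.5 0 0 0 0 0 0;0.5 0 0 0 0 0 0"

```text
time_s: 20.45
tcp_pos: [0.4885, 0.0112, 0.0856]
ee_rot: [3.141, 0.0, 1.759]
contact_force: [0.5, 0.6, 0.1]
gripper_width: 0.745
grip_force: 0.0
```

>>> arm_command:
  rows: "0.5 0 0 0 0 0 0;0.5 0 0 1 0 0 0;0.5 0 0 2 0 0 0;0.5 0 0 3 0 0 0;0.5 0 0 4 0 0 0;0.5 0 0 4 0 0 0;0.5 -1 0 2 0 0 0;0.5 -1 0 0 0 0 0"

```text
time_s: 21.25
tcp_pos: [0.4702, 0.0112, 0.2492]
ee_rot: [3.134, 0.001, 1.759]
contact_force: [-0.5, -0.2, -0.7]
gripper_width: 0.751
grip_force: 0.0
```

>>> arm_command:
  rows: "0.5 -1 0 1 0 0 0;0.5 -2 0 0 0 0 0;0.5 -2 0 0 0 0 0;0.5 -2 0 0 0 0 0;0.5 0 0 0 0 0 0;0.5 0 0 0 0 0 0;0.5 0 0 0 0 0 0;0.5 0 0 0 0 0 0"

```text
time_s: 22.05
tcp_pos: [0.3992, 0.0112, 0.2555]
ee_rot: [3.141, 0.0, 1.759]
contact_force: [-0.5, -0.4, 0.6]
gripper_width: 0.748
grip_force: 0.0
```

```bash
python3 - <<'E'
from h import *
cv2.imwrite('pics/s6.png',r.camera('scene')[:,:,::-1])
E
```

```text
(no output)
```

View pics/s6.png

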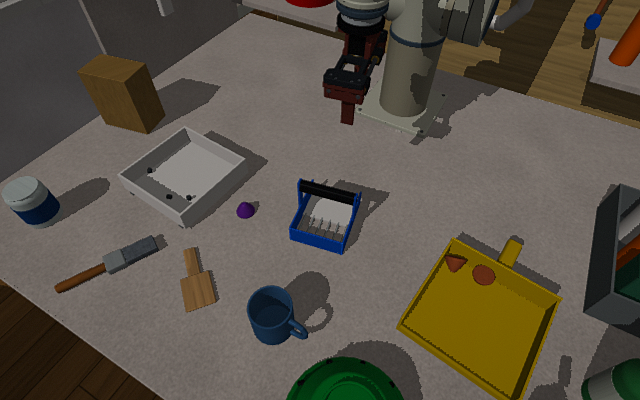

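The final view shows three sinkers in the tray near (170,188), two shells in the pan at (455,262) and (484,274), and the empty sieve upright at (325,215). The gripper is clear of everything.

```bash
python3 -c "
from rig import r
print(r.job_done())"
```

```text
the job is handed in; nothing more can be done
None
```

Job handed in at about 22 s: all three sinkers are in the tray, both shells are in the dustpan, and the empty sieve stands upright on the base, clear of both and released.

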